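# Empty the offcut tray and hold it as a chip shield over the bench sockets

### The job

I am about to drill overhead, so the bench sockets need a shield against chips: take the carrying tray by its handle, tip all four wooden offcuts off its open side into the grey bin (do not finger the offcuts), then bring the empty tray over the timbers to the white socket block. Finish while still holding it there: level, at rest, centred over the block with its long side along the block's, about a finger's width above it (1 to 2 cm), and never let the tray touch the block. Leave the timbers, the drill and the tape measure where they are.

Things in the scene. Friction and masses are not known exactly. Their poses are not given: they have to be found in the camera images.
- tray: Carrying tray (all sizes in mm), 150 long (x) x 100 wide (y) x 104 high, 0.3 to 0.5 kg. Aluminium floor 5 thick; its long side at +y is fully open, no lip; at -y a wall rises to 35. Red end boards 8 thick rise to 40, then as 36 wide posts to 104; a black handle bar joins them. Origin: centre of the underside, z up. Offcuts start to slide at a tilt of 24 to 34 degrees.
- tray_handle (a point): Centre of the tray's handle bar, 92 above the tray's underside, over its middle. The bar runs along the tray's x, 134 free length, section 24 x 24 (grip it across, along the tray's y); 75 free height from the tray's floor to the bar.
- tray_edge (a point): Middle of the tray's open long edge (lower side of the floor), 50 in +y from the tray's origin.
- bin: Grey plastic open offcut bin, fixed, 230 long (its x) x 180 wide (its y) x 90 high, walls 6. Origin: centre of its underside; z up.
- sockets: White bench socket block with two round outlets, screwed to the bench, 140 long (its x) x 66 wide (its y) x 45 high. Origin: centre of its underside; z up.
- sockets_top (a point): Centre of the flat top face of the socket block, 45 above the bench.
- offcut0: Loose mid-brown wooden offcut 27 x 34 x 26 (x, y, z), 18 g; lies on the tray's floor at the start. Origin: its centre.
- offcut1: Loose pale wooden offcut 24 x 30 x 30 (x, y, z), 18 g; lies on the tray's floor at the start. Origin: its centre.
- offcut2: Loose dark brown wooden offcut 28 x 28 x 24 (x, y, z), 18 g; lies on the tray's floor at the start. Origin: its centre.
- offcut3: Loose pale wooden offcut 22 x 36 x 28 (x, y, z), 18 g; lies on the tray's floor at the start. Origin: its centre.
- timber_a: Loose sawn timber standing on its narrow face on the left of the bin, 300 long (its x) x 40 x 80 high. Bystander. Origin: centre of its underside.
- timber_b: Loose sawn timber standing on its narrow face on the right of the bin, 300 long (its x) x 40 x 80 high. Bystander. Origin: centre of its underside.
- drill: Cordless drill, blue and black, standing on its battery, about 175 long (its x, bit at -x) x 72 x 180 high. Bystander. Origin: centre of its underside.
- tape: Yellow tape measure, 72 x 45 x 66 high. Bystander. Origin: centre of its underside.
Mind the look-alikes: they are no part of the job. Leave any red or turquoise look-alike of the offcut0 alone.

How it is judged:
By the outcome, as a careful person would: the job done as asked, in the order asked, and still so for the second after the job is handed in, while the arm keeps its last pose, push and grip.
It also fails if it takes over 53 s, if anything falls off the work surface, if the arm or the gripper's body presses on something with over 40 N, if the wrist force passes 120 N, or if a joint passes its speed limit or range.

### The arm

A 6-joint arm with a two-finger parallel gripper is mounted at the origin on the work surface. World frame = base frame: x ahead of the robot, y to its left, z up, the work surface at z = 0. Lengths are in mm, angles in rad, forces in N, time in s.
With the tool pointing down it reaches from about 425 to 950 mm from the base axis. Payload 14.7 kg.
Tool frame: the origin (TCP) lies where the fingers leave the gripper's body, on its centre line; the fingertips stand 73 mm ahead of it and the grasp point (between the pads) lies arm.hold_point_z ahead of it (arm.hold_point_z is the distance from the TCP to the grasp point, in mm); z points along the fingers, y is the line along which they close (so a half turn about z gives the same grasp; the last joint's range is limited). The gripper opens to 85 mm and grips with 20 to 120 N. Pads are 22 mm wide; open, the fingers measure 114 mm over their backs; the gripper's body (76 mm by 85 mm) begins 54 mm behind the grasp point. The pads swing forward as they close: fully open they stand 13 mm farther back than shut.
Start: joints at [1.097, 0.48, 1.596, -0, 1.065, -0.047], TCP at [269.05, 591.697, 303.897] pointing down, gripper open.
Joint ranges: [-2.75, 2.75], [-0.82, 2.05], [0.23, 2.67], [-1.56, 4.7], [0.09, 2.69], [-2.92, 2.92]. Speed limits (rad/s): [1.89, 1.89, 2.39, 3.01, 3.01, 3.01].

### API

Orientations are given as [roll, pitch, yaw] about the fixed x, y, z axes, in that order (R = Rz(yaw) Ry(pitch) Rx(roll)).
In Python, from workcell import arm, cams gives the robot as it stands.
- The arm moves only by the shell command python3 -m crank 'ROWS' [FORCE]. ROWS is JSON, a list of rows, each a list of 3 entries, a list of its own where there are three numbers: the shift along the tool's x, y, z in mm, then the turn, a rotation vector about the tool's x, y, z in rad, then the opening in per cent of the stroke, from 0 (shut) to 100 (fully open). A call has 1 to 10 rows; each row is the pose to reach, as a shift and turn from the pose commanded when the call began, along the tool's axes at that moment; what a row does not reach only later rows make up. A row lasts 1/12 s, in which the tool goes at most 41.7 mm and 7.16 degrees, less where a joint would pass 70% of its speed; a pose out of reach is approached as far as the arm can. A call with a gripper value outside its range is refused whole. The fingers move at their own pace and stop on an object; FORCE is the grip in N (left out, the last holds). Time passes only in rows, so rows that repeat a pose let the fingers close. It gives the time, the measured TCP pose, the force and the opening at its end, in the units of the state.
- arm.get_obs(): the state, without advancing time (a new reading comes with each control period).
- cams.snapshot(name): name is "scene" or "side" or "wrist"; returns a dict with "img" (384x512x3 uint8, red, green, blue), "mtx" (3x3 intrinsics, pixels), "D" ([k1, k2, p1, p2, k3] as OpenCV has them; the pictures are not rectified), "view" (4x4, takes a point from world to camera coordinates). Camera axes: x right, y down, z forward; pixel columns grow to the right and rows downward; lengths in mm; the calibration is good to about 2 mm. A picture is of the moment at which its call begins. There is no depth.
- arm.hand_in(): hands the job in, once; it reports no verdict.
The state is a dict: "time": time; "qpos": joint angles; "joint_velocities": joint speeds; "joint_torque": joint torques, N m; "tcp_pos": TCP position; "tcp_rot": TCP orientation; "ft_force": force on the tool from outside, world axes, zero at the start; "moment": the same for the moment, N m; "gripper_width": finger opening in mm.
Only numpy, scipy, OpenCV 4.12 (cv2) and the standard library are available. Lean on these libraries where they do the work, as an engineer would, in place of code of your own. Each camera call takes 0.05 s, during which the arm holds its last target. There are 200 camera calls.

## Working session

There is one attempt and no reset: what is moved stays moved. The work goes in short steps, Python scripts to look and compute and a shell command to move; the robot and the scene stay as the last step left them, time stands still between calls to the robot, and variables do not carry over. Pictures are saved under pics/ and viewed, on a budget of 10 in all, crops included, one or two more only if the job needs it, and the job is handed in when it is done.

```bash
ls; mkdir -p pics
python3 - <<'E'
from workcell import arm, cams
import cv2
print(arm.get_obs(), arm.hold_point_z)
import numpy as np
for n in ("scene","side"):
    s=cams.snapshot(n); cv2.imwrite(f"pics/{n}0.png",cv2.cvtColor(s["img"],cv2.COLOR_RGB2BGR)); print(n,s["mtx"].round(1).tolist(),np.round(s["D"],3),s["view"].round(3).tolist())
E
```

```text
pics
{'time': 0.0, 'qpos': array([ 1.09738925e+00,  4.80830969e-01,  1.59690783e+00, -6.50474485e-06,
        1.06509157e+00, -4.66004841e-02]), 'joint_velocities': array([ 0.00053641, -0.00068561, -0.00046353,  0.00057323,  0.00019381,
       -0.00010939]), 'joint_torque': array([ 1.94853361e-03, -9.50659060e+01, -4.30179155e+01,  2.10943963e-04,
        1.23183802e-02, -2.76454819e-05]), 'tcp_pos': array([268.90457089, 591.39324374, 303.2602415 ]), 'tcp_rot': array([-3.14035602e+00, -5.19767307e-05,  2.71478919e+00]), 'ft_force': array([-0.53879776, -0.38966123, -0.81982604]), 'moment': array([ 0.00813089, -0.01117397,  0.01110393]), 'gripper_width': 85.40386527435201} 53.900000000000006
scene [[347.1, 0.0, 256.3], [0.0, 347.1, 190.8], [0.0, 0.0, 1.0]] [0. 0. 0. 0. 0.] [[0.763, 0.646, -0.015, -477.511], [0.338, -0.418, -0.843, -113.93], [-0.551, 0.638, -0.537, 1459.078], [0.0, 0.0, 0.0, 1.0]]
side [[368.3, 0.0, 266.1], [0.0, 368.3, 192.3], [0.0, 0.0, 1.0]] [-0.068  0.     0.     0.     0.   ] [[0.981, -0.196, -0.011, -588.872], [-0.141, -0.664, -0.734, 154.286], [0.136, 0.722, -0.679, 1041.608], [0.0, 0.0, 0.0, 1.0]]
```

View pics/scene0.png

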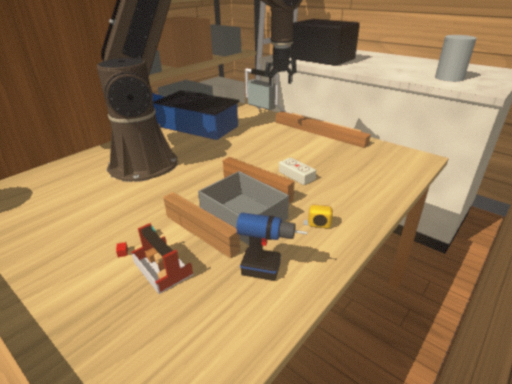

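View pics/side0.png

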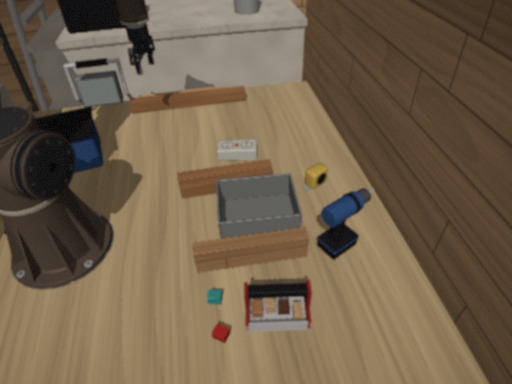

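Two views: the tray with offcuts is at side (278,305) / scene (160,258), with a red cube at (221,332) and a turquoise one at (215,297), both look-alikes on the bench. The grey bin is between the timbers at side (258,205), and the socket block is at side (237,150). I'll take one enlarged crop to see the tray's open side.

```bash
cat > h.py <<'E'
import numpy as np, cv2
from workcell import arm, cams
def ray(s,p):
    q=cv2.undistortPoints(np.array([[p]],float),s["mtx"],np.array(s["D"],float))[0,0]
    V=np.array(s["view"]);R=V[:3,:3]
    return -R.T@V[:3,3], R.T@np.array([q[0],q[1],1])
def onz(s,p,z):
    c,d=ray(s,p); return c+d*(z-c[2])/d[2]
def tri(s1,p1,s2,p2):
    A=[];b=[]
    for s,p in((s1,p1),(s2,p2)):
        c,d=ray(s,p);d=d/np.linalg.norm(d);P=np.eye(3)-np.outer(d,d);A.append(P);b.append(P@c)
    x=np.linalg.lstsq(np.vstack(A),np.hstack(b),rcond=None)[0]
    return x,[float(np.linalg.norm(P@x-q)) for P,q in zip(A,b)]
def proj(s,X):
    V=np.array(s["view"]);r,_=cv2.Rodrigues(V[:3,:3])
    return cv2.projectPoints(np.array(X,float).reshape(-1,3),r,V[:3,3],s["mtx"],np.array(s["D"],float))[0][:,0]
E
python3 - <<'E'
import cv2,numpy as np
a=cv2.imread("pics/scene0.png")[215:295,105:205]; b=cv2.imread("pics/side0.png")[270:350,200:330]
a=cv2.resize(a,None,fx=5,fy=5,interpolation=2);b=cv2.resize(b,None,fx=5,fy=5,interpolation=2)
c=cv2.imread("pics/side0.png")[130:270,170:310];c=cv2.resize(c,None,fx=2,fy=2,interpolation=2)
o=np.zeros((600,800,3),np.uint8);o[:320,:400]=cv2.resize(a,(400,320));o[:246,400:]=cv2.resize(b,(400,246));o[320:,:280]=c
d=cv2.imread("pics/scene0.png")[140:260,160:310];d=cv2.resize(d,None,fx=2.3,fy=2.3,interpolation=2);o[320:320+276,400:400+345]=d
cv2.imwrite("pics/crop1.png",o)
E
```

```text
(no output)
```

View pics/crop1.png

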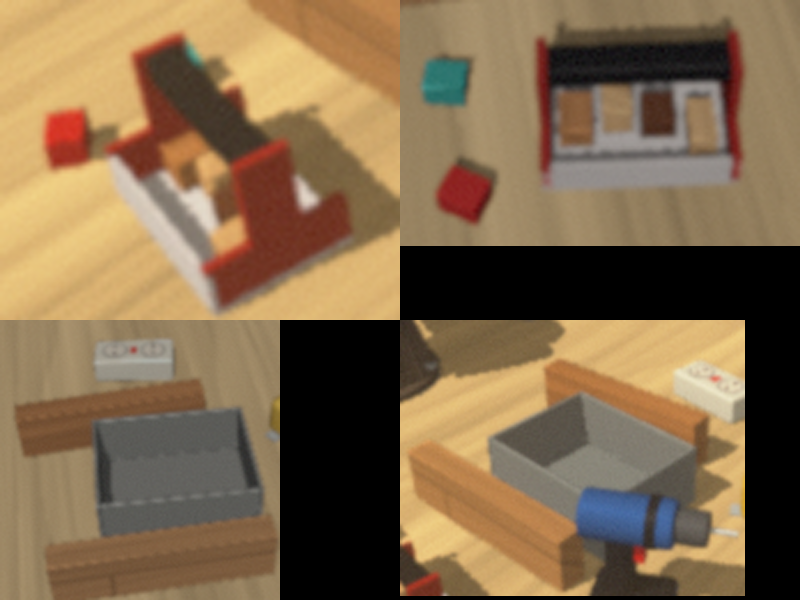

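The crop shows the low wall facing −y (wall top edge at about side (249,321)–(308,320)), so the open side faces the bin. The four wooden offcuts are in the tray, and the red and turquoise cubes lie outside it to its left; those two are not part of the job. Next I'll check the corners against the given sizes.

Run:
```python
from h import *
np.set_printoptions(precision=1,suppress=True)
s=cams.snapshot("side");c=cams.snapshot("scene")
f=lambda x,y:((x-400)/3.077+200,y/3.077+270)
g=lambda x,y:(x/2+170,(y-320)/2+130)
k=lambda x,y:((x-400)/2.3+160,(y-320)/2.3+140)
m=lambda x,y:(x/4+105,y/4+215)
def show(n,sn,pts,z):
    P=np.array([onz(sn,p,z) for p in pts]);print(n,P[:,:2].tolist() if 0 else P[:,:2].round(0).tolist(),"len",np.linalg.norm(np.diff(P,axis=0),axis=1),"mean",P.mean(0), "yaw",np.degrees(np.arctan2(*(P[1]-P[0])[[1,0]])))
show("traybot",s,[f(543,187),f(733,183)],0)
show("walltop",s,[f(552,158),f(731,153)],35)
show("wallbot scene",c,[m(220,310),m(352,240)],0)
show("barTop far",s,[f(552,44),f(733,39)],104)
show("bar bottom near",s,[f(552,82),f(733,76)],80)
show("sock top",s,[g(95,345),g(172,341),g(174,361),g(96,366)],45)
show("sock top c",c,[k(693,361),k(745,392)],45)
show("bin",s,[g(95,423),g(238,409),g(261,488),g(98,508)],90)
show("bin c",c,[k(490,440),k(584,396),k(694,458)],90)
show("timb_near top",s,[g(48,549),g(270,518),g(275,530),g(50,568)],80)
show("timb_far top",s,[g(15,408),g(199,381),g(203,390),g(20,421)],80)
show("drill",s,[(322,222),(372,190)],140)
# red/white masks
hsv=cv2.cvtColor(s["img"],cv2.COLOR_RGB2HSV)
w=((hsv[...,1]<45)&(hsv[...,2]>150)).astype(np.uint8);w[:135]=0;w[162:]=0;w[:,:205]=0;w[:,265:]=0
cn=max(cv2.findContours(w,0,1)[0],key=cv2.contourArea)
print("sock hull",cv2.approxPolyDP(cv2.convexHull(cn),2,True)[:,0].tolist())
hs=cv2.cvtColor(c["img"],cv2.COLOR_RGB2HSV)
w=((hs[...,1]<60)&(hs[...,2]>130)).astype(np.uint8);w[:150]=0;w[190:]=0;w[:,:270]=0;w[:,325:]=0
cn=max(cv2.findContours(w,0,1)[0],key=cv2.contourArea)
print("sock hull scene",cv2.approxPolyDP(cv2.convexHull(cn),2,True)[:,0].tolist())
```

```text
traybot [[483.0, -356.0], [625.0, -382.0]] len [144.2] mean [ 553.6 -369.3    0. ] yaw -10.415376886837022
walltop [[492.0, -353.0], [622.0, -376.0]] len [132.6] mean [ 557.1 -364.1   35. ] yaw -9.98724649751172
wallbot scene [[628.0, -377.0], [647.0, -285.0]] len [94.2] mean [ 637.4 -330.7    0. ] yaw 78.41953878443793
barTop far [[504.0, -300.0], [634.0, -323.0]] len [132.3] mean [ 568.7 -311.7  104. ] yaw -9.930000712395838
bar bottom near [[500.0, -317.0], [631.0, -339.0]] len [133.2] mean [ 565.4 -327.9   80. ] yaw -9.597450975590819
sock top [[491.0, 350.0], [630.0, 333.0], [623.0, 272.0], [487.0, 286.0]] len [139.7  61.4 136.6] mean [557.7 310.   45. ] yaw -7.168516874941535
sock top c [[493.0, 350.0], [623.0, 313.0]] len [135.] mean [558.2 331.5  45. ] yaw -15.669281608638286
bin [[469.0, 82.0], [687.0, 69.0], [677.0, -100.0], [456.0, -91.0]] len [217.8 169.  221.5] mean [572.2  -9.7  90. ] yaw -3.4390917361296838
bin c [[466.0, -88.0], [484.0, 83.0], [709.0, 52.0]] len [172.3 227.5] mean [552.9  15.4  90. ] yaw 83.98263473215916
timb_near top [[385.0, -139.0], [677.0, -146.0], [678.0, -168.0], [386.0, -170.0]] len [292.1  21.5 292. ] mean [ 531.7 -155.8   80. ] yaw -1.3739129535378953
timb_far top [[350.0, 156.0], [645.0, 162.0], [647.0, 138.0], [357.0, 123.0]] len [295.2  24.3 290.2] mean [499.6 144.7  80. ] yaw 1.2216503002543309
drill [[707.0, -183.0], [876.0, -99.0]] len [188.9] mean [ 791.3 -140.9  140. ] yaw 26.546372170007075
sock hull [[255, 140], [252, 159], [219, 158], [219, 141]]
sock hull scene [[280, 162], [287, 159], [299, 162], [313, 169], [314, 177], [302, 183], [280, 171]]
```

```bash
cat >> h.py <<'E'
from scipy.spatial.transform import Rotation as Ro
def cur():
    o=arm.get_obs(); return o["tcp_pos"],Ro.from_euler("xyz",o["tcp_rot"])
def delta(pos,yaw,tilt=0,base=None):
    "target TCP pos, tool yaw deg (tool down), tilt deg of tray about its own +x (negative = open side down)"
    p,R=base or cur()
    T=Ro.from_euler("z",yaw,degrees=True)*Ro.from_euler("x",180,degrees=True)
    ax=Ro.from_euler("z",yaw+180,degrees=True).apply([1,0,0])  # tray x
    T=Ro.from_rotvec(np.radians(tilt)*ax)*T
    print("shift",R.inv().apply(np.array(pos)-p).round(1).tolist(),"turn",(R.inv()*T).as_rotvec().round(4).tolist())
E
python3 -c "
from h import *
delta([563,-322,300],170);delta([480,100,304],170)"
```

```text
shift [-645.8, -709.9, 4.0] turn [-0.0007, -0.0001, -0.2522]
shift [-395.6, -360.1, -0.2] turn [-0.0007, -0.0001, -0.2522]
```

```bash
python3 -m crank '[[[-396,-360,0],[0,0,-0.252],100],[[-396,-360,0],[0,0,-0.252],100],[[-396,-360,0],[0,0,-0.252],100],[[-396,-360,0],[0,0,-0.252],100],[[-396,-360,0],[0,0,-0.252],100],[[-396,-360,0],[0,0,-0.252],100],[[-396,-360,0],[0,0,-0.252],100],[[-396,-360,0],[0,0,-0.252],100],[[-396,-360,0],[0,0,-0.252],100],[[-396,-360,0],[0,0,-0.252],100]]'; python3 -c "
from h import *
delta([563,-322,300],170)"
```

```text
time: 1.03
tcp_pos: [433.4, 208.4, 304.0]
tcp_rot: [3.141, 0.0, 2.967]
ft_force: [1.4, 0.1, -0.1]
gripper_width: 85.2
shift [-219.7, -499.8, 4.0] turn [0.0002, 0.0003, 0.0]
```

```bash
python3 -m crank '[[[-220,-500,4],[0,0,0],100],[[-220,-500,4],[0,0,0],100],[[-220,-500,4],[0,0,0],100],[[-220,-500,4],[0,0,0],100],[[-220,-500,4],[0,0,0],100],[[-220,-500,4],[0,0,0],100],[[-220,-500,4],[0,0,0],100],[[-220,-500,4],[0,0,0],100],[[-220,-500,4],[0,0,0],100],[[-220,-500,4],[0,0,0],100]]'; python3 -c "
from h import *
delta([563,-322,300],170)"
```

```text
time: 1.87
tcp_pos: [532.0, -196.7, 300.8]
tcp_rot: [3.142, 0.0, 2.967]
ft_force: [1.0, -0.2, -0.4]
gripper_width: 85.2
shift [-52.4, -118.0, 0.8] turn [0.0001, 0.0, -0.0005]
```

```bash
python3 -m crank '[[[-52,-118,0],[0,0,0],100],[[-52,-118,0],[0,0,0],100],[[-52,-118,0],[0,0,0],100],[[-52,-118,0],[0,0,0],100],[[-52,-118,0],[0,0,0],100],[[-52,-118,0],[0,0,0],100]]'; python3 -c "
from h import *
s=cams.snapshot('wrist');cv2.imwrite('pics/w1.png',s['img'][...,::-1])
print(cur()[0],proj(s,[[565,-320,92]]))"
```

```text
time: 2.37
tcp_pos: [562.3, -319.5, 300.3]
tcp_rot: [3.141, -0.001, 2.966]
ft_force: [-0.3, -0.1, 0.2]
gripper_width: 85.4
[ 562.29190638 -318.72006     300.4931704 ] [[251.92477642 180.65153222]]
```

View pics/w1.png

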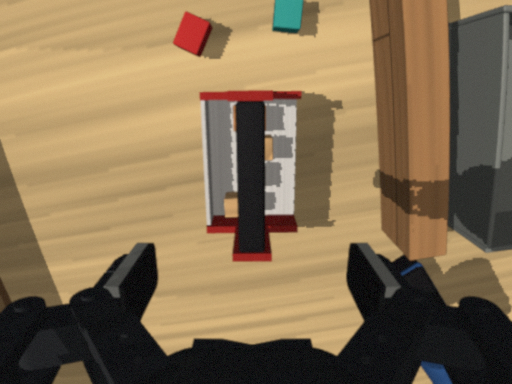

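The wrist view shows the tray straight below, with the bar's top face spanning about (237,101)–(265,101) to (240,252)–(269,252). The open side is to the right, towards the bin, and the wall is on the left.

```bash
python3 -c "
from h import *
s=cams.snapshot('wrist')
hs=cv2.cvtColor(s['img'],cv2.COLOR_RGB2HSV)
m=(hs[...,2]<45).astype(np.uint8);m[:95]=0;m[250:]=0;m[:,:215]=0;m[:,290:]=0
for r in (110,140,170,200,230,245):
    x=np.flatnonzero(m[r]); print(r,x.min(),x.max(),onz(s,((x.min()+x.max()+1)/2,r),104).round(1))
for p in ((251,100.5),(253,252)): print(onz(s,p,104).round(1))
for p in ((201,98),(301,95),(301,231),(207,231)): print('tray',onz(s,p,40).round(1))
"
```

```text
110 236 262 [ 504.2 -310.5  104. ]
140 237 262 [ 527.9 -314.3  104. ]
170 238 263 [ 552.7 -317.9  104. ]
200 238 262 [ 578.7 -322.9  104. ]
230 238 263 [ 606.3 -327.4  104. ]
245 238 263 [ 620.7 -330.   104. ]
[ 497.1 -308.   104. ]
[ 627.9 -329.4  104. ]
tray [ 487.2 -356.2   40. ]
tray [ 501.5 -259.    40. ]
tray [ 644.7 -278.4   40. ]
tray [ 626.6 -380.2   40. ]
```

```bash
python3 -c "
from h import *
delta([562.5,-319.6,146],170.4)"; python3 -m crank '[[[0,0,80],[0,0,-0.007],100],[[0,0,120],[0,0,-0.007],100],[[0,0,154],[0,0,-0.007],100],[[0,0,154],[0,0,-0.007],100],[[0,0,154],[0,0,-0.007],100],[[0,0,154],[0,0,-0.007],100]]'
```

```text
shift [-0.4, -1.3, 154.7] turn [0.0005, -0.0008, -0.0064]
time: 2.97
tcp_pos: [562.3, -318.2, 146.5]
tcp_rot: [3.14, -0.003, 2.975]
ft_force: [0.5, 0.4, 0.6]
gripper_width: 85.3
```

```bash
python3 -m crank '[[[0,0,0],[0,0,0],0],[[0,0,0],[0,0,0],0],[[0,0,0],[0,0,0],0],[[0,0,0],[0,0,0],0],[[0,0,0],[0,0,0],0],[[0,0,0],[0,0,0],0],[[0,0,0],[0,0,0],0],[[0,0,0],[0,0,0],0]]' 100
```

```text
time: 3.63
tcp_pos: [563.1, -320.1, 148.0]
tcp_rot: [-3.141, 0.001, 2.974]
ft_force: [-2.9, 0.3, 11.6]
gripper_width: 22.7
```

Gripped at 22.7 mm against a 24 mm bar. I'll lift gently so that the loose offcuts stay on.

```bash
python3 -m crank '[[[0,0,-6],[0,0,0],0],[[0,0,-18],[0,0,0],0],[[0,0,-36],[0,0,0],0],[[0,0,-58],[0,0,0],0],[[0,0,-80],[0,0,0],0],[[0,0,-102],[0,0,0],0],[[0,0,-120],[0,0,0],0],[[0,0,-132],[0,0,0],0],[[0,0,-138],[0,0,0],0],[[0,0,-140],[0,0,0],0]]' 100;  python3 - <<'E'
from h import *
for n in('side','wrist'):
    s=cams.snapshot(n);cv2.imwrite(f'pics/{n}2.png',s['img'][...,::-1])
a=cv2.imread('pics/side2.png')[120:370,130:430];b=cv2.imread('pics/wrist2.png')
o=np.zeros((400,800,3),np.uint8);o[:320,:384]=cv2.resize(a,(384,320));o[:312,384:]=cv2.resize(b,(416,312))
cv2.imwrite('pics/c2.png',o)
# tray tilt about the pitch from IK: reachability pre-plan
delta([562,-320,285],174)
E
```

```text
time: 4.47
tcp_pos: [562.9, -319.8, 288.0]
tcp_rot: [-3.141, 0.001, 2.974]
ft_force: [-0.2, 0.4, -5.3]
gripper_width: 22.3
shift [0.4, -0.5, 1.5] turn [0.0002, -0.0005, -0.0631]
```

View pics/c2.png

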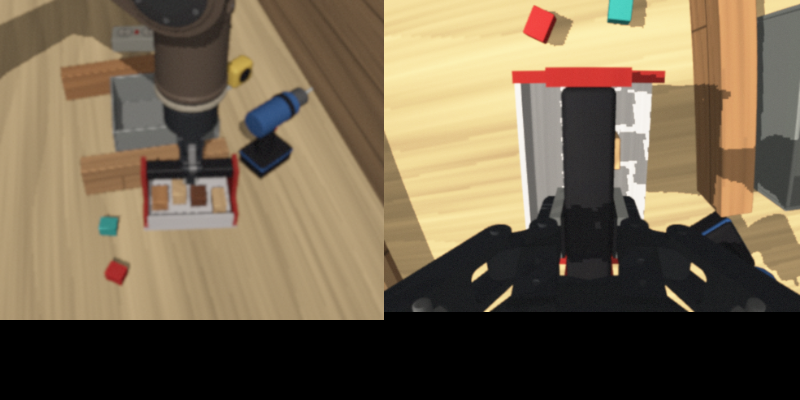

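All four offcuts are still aboard after the lift and the tray hangs level. Next is a gentle level move to the bin's edge.

```bash
python3 -c "
from h import *
delta([573,-100,280],175)"
```

```text
shift [26.3, 218.2, 6.6] turn [0.0002, -0.0005, -0.0805]
```

```bash
python3 -m crank '[[[1,9,0],[0,0,-0.005],0],[[4,30,0],[0,0,-0.015],0],[[8,62,1],[0,0,-0.025],0],[[12,98,2],[0,0,-0.035],0],[[16,134,3],[0,0,-0.05],0],[[20,166,4],[0,0,-0.06],0],[[23,191,5],[0,0,-0.07],0],[[25,207,6],[0,0,-0.08],0],[[26,215,6],[0,0,-0.08],0],[[26,218,6],[0,0,-0.08],0]]'
python3 - <<'E'
from h import *
for n in('side','scene','wrist'):
    s=cams.snapshot(n);cv2.imwrite(f'pics/{n}3.png',s['img'][...,::-1])
a=cv2.imread('pics/side3.png')[110:290,150:400];b=cv2.imread('pics/scene3.png')[120:300,130:380];c=cv2.imread('pics/wrist3.png')
o=np.zeros((590,800,3),np.uint8);o[:288,:400]=cv2.resize(a,(400,288));o[:288,400:]=cv2.resize(b,(400,288));o[290:590,:400]=cv2.resize(c,(400,300))
cv2.imwrite('pics/c3.png',o)
# tilt plan about edge
def tcp(edge,yaw,t):
    v=Ro.from_euler('z',yaw,degrees=True)*Ro.from_euler('x',t,degrees=True)
    return np.array(edge)+v.apply([0,-50,148])
b=cur();print(b[0],arm.get_obs()['qpos'].round(2))
for t,z in((-10,128),(-20,124),(-30,120),(-40,116),(-50,112),(-56,112)): print(t,end=' ');delta(tcp([577,-50,z],-5,t),175,t,b)
E
```

```text
time: 5.4
tcp_pos: [573.0, -98.7, 280.0]
tcp_rot: [3.141, -0.002, 3.055]
ft_force: [-0.9, -0.2, -4.0]
gripper_width: 22.5
[ 573.4482855  -100.83326424  280.52118654] [-0.23  0.41  1.78 -0.    0.95 -1.71]
-10 shift [0.9, 27.4, -1.9] turn [0.1744, -0.0005, -0.0006]
-20 shift [0.9, 54.6, 0.3] turn [0.3489, -0.0005, -0.0005]
-30 shift [0.9, 81.6, 7.3] turn [0.5234, -0.0006, -0.0005]
-40 shift [1.0, 107.8, 19.0] turn [0.698, -0.0006, -0.0005]
-50 shift [1.0, 132.2, 35.1] turn [0.8725, -0.0007, -0.0004]
-56 shift [1.0, 145.7, 44.3] turn [0.9772, -0.0007, -0.0004]
```

View pics/c3.png

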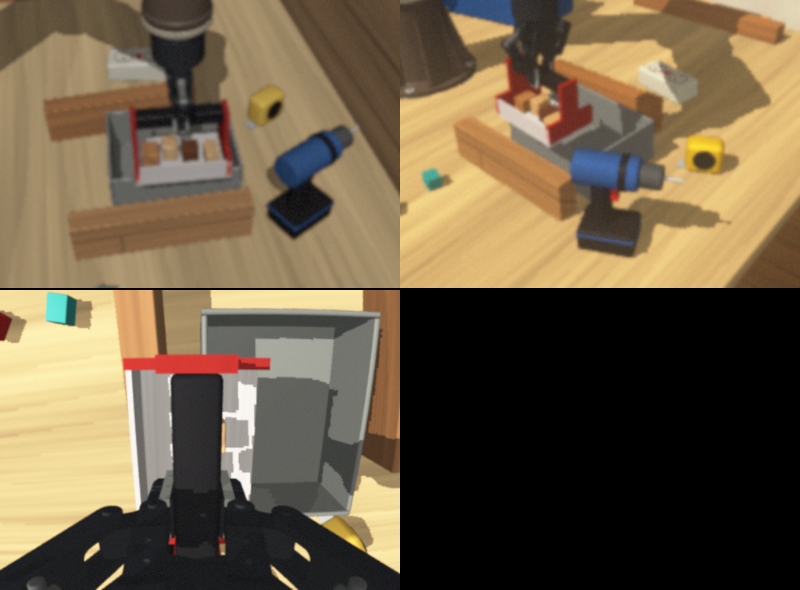

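The tray is level over the bin with four offcuts in it. Its open edge is inside the rim, whose corners in the wrist crop are (204,311), (380,315) and (350,515). I'll check the bin centre with those.

```bash
python3 -c "
from h import *
s=cams.snapshot('wrist')
for p in ((204,21),(380,25),(350,225)): print(onz(s,(p[0]*1.28,p[1]*1.28),90).round(0))"
```

```text
[455. -84.  90.]
[468.  92.  90.]
[694.  77.  90.]
```

```bash
python3 -m crank '[[[0,8,-1],[0.05,0,0],0],[[0,23,-2],[0.15,0,0],0],[[0,39,-1],[0.25,0,0],0],[[0,54,0],[0.35,0,0],0],[[0,66,3],[0.42,0,0],0],[[1,75,5],[0.48,0,0],0],[[1,84,8],[0.54,0,0],0],[[1,93,12],[0.6,0,0],0],[[1,100,15],[0.65,0,0],0],[[1,108,19],[0.7,0,0],0]]'
python3 - <<'E'
from h import *
def tcp(edge,yaw,t):
    v=Ro.from_euler('z',yaw,degrees=True)*Ro.from_euler('x',t,degrees=True)
    return np.array(edge)+v.apply([0,-50,148])
b=cur();print(b[0],arm.get_obs()['qpos'].round(2))
for t,z in((-40,116),(-50,112),(-56,112)): print(t,end=' ');delta(tcp([577,-50,z],-5,t),175,t,b)
E
```

```text
time: 6.43
tcp_pos: [582.5, 6.9, 261.8]
tcp_rot: [-2.44, 0.001, 3.053]
ft_force: [-0.5, -1.0, -3.4]
gripper_width: 22.4
[582.4661739    6.94512196 261.76247437] [ 0.27  0.58  1.74 -0.7   1.21 -0.82]
-40 shift [0.5, -0.1, 0.4] turn [-0.0039, -0.0003, -0.0018]
-50 shift [0.5, 28.9, -3.1] turn [0.1707, -0.0004, -0.0018]
-56 shift [0.6, 45.2, -4.7] turn [0.2754, -0.0005, -0.0017]
```

```bash
python3 -m crank '[[[0,0,0],[0,0,0],0],[[0,0,0],[0,0,0],0],[[0,8,-1],[0.05,0,0],0],[[0,17,-2],[0.1,0,0],0],[[0,29,-3],[0.17,0,0],0],[[0,45,-5],[0.27,0,0],0],[[0,45,-5],[0.27,0,0],0],[[0,45,-5],[0.27,0,0],0],[[0,45,-5],[0.27,0,0],0]]'
python3 - <<'E'
from h import *
for n in('side','scene','wrist'):
    s=cams.snapshot(n);cv2.imwrite(f'pics/{n}4.png',s['img'][...,::-1])
a=cv2.imread('pics/side4.png')[110:290,150:400];b=cv2.imread('pics/scene4.png')[120:300,130:380];c=cv2.imread('pics/wrist4.png')
o=np.zeros((590,800,3),np.uint8);o[:288,:400]=cv2.resize(a,(400,288));o[:288,400:]=cv2.resize(b,(400,288));o[290:590,:400]=cv2.resize(c,(400,300))
cv2.imwrite('pics/c4.png',o)
E
```

```text
time: 7.18
tcp_pos: [585.5, 43.8, 237.0]
tcp_rot: [-2.174, -0.0, 3.053]
ft_force: [0.6, -0.4, -2.8]
gripper_width: 22.7
```

View pics/c4.png

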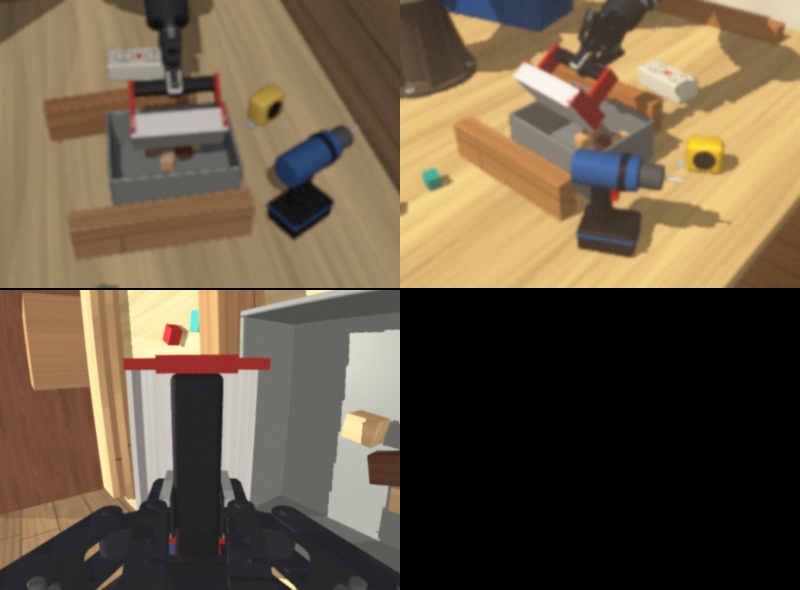

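The bin holds offcuts and the tray floor looks clear in the wrist view. I'll level the tray while raising it, then count.

```bash
python3 -c "
from h import *
b=cur()
delta([582,45,310],175,-56,b);delta([582,45,310],175,-28,b);delta([582,45,310],175,0,b)"
```

```text
shift [3.5, -58.8, -41.7] turn [0.0096, -0.0008, -0.0025]
shift [3.5, -58.8, -41.7] turn [-0.4791, -0.0002, -0.0026]
shift [3.5, -58.8, -41.7] turn [-0.9678, 0.0004, -0.0027]
```

```bash
python3 -m crank '[[[1,-15,-11],[-0.04,0,0],0],[[2,-38,-27],[-0.14,0,0],0],[[3,-59,-42],[-0.25,0,0],0],[[3,-59,-42],[-0.37,0,0],0],[[3,-59,-42],[-0.49,0,0],0],[[3,-59,-42],[-0.61,0,0],0],[[3,-59,-42],[-0.73,0,0],0],[[3,-59,-42],[-0.85,0,0],0],[[3,-59,-42],[-0.94,0,0],0],[[3,-59,-42],[-0.968,0,-0.003],0]]'
python3 - <<'E'
from h import *
for n in('side','scene','wrist'):
    s=cams.snapshot(n);cv2.imwrite(f'pics/{n}5.png',s['img'][...,::-1])
a=cv2.imread('pics/side5.png')[110:290,150:400];b=cv2.imread('pics/scene5.png')[100:280,150:400];c=cv2.imread('pics/wrist5.png')
o=np.zeros((590,800,3),np.uint8);o[:288,:400]=cv2.resize(a,(400,288));o[:288,400:]=cv2.resize(b,(400,288));o[290:590,:400]=cv2.resize(c,(400,300))
cv2.imwrite('pics/c5.png',o)
print(arm.get_obs()['qpos'].round(2))
E
```

```text
time: 8.17
tcp_pos: [582.4, 44.1, 311.2]
tcp_rot: [3.138, 0.003, 3.053]
ft_force: [0.6, -0.8, -3.4]
gripper_width: 22.0
[ 0.03  0.38  1.74 -0.    1.02 -1.46]
```

View pics/c5.png

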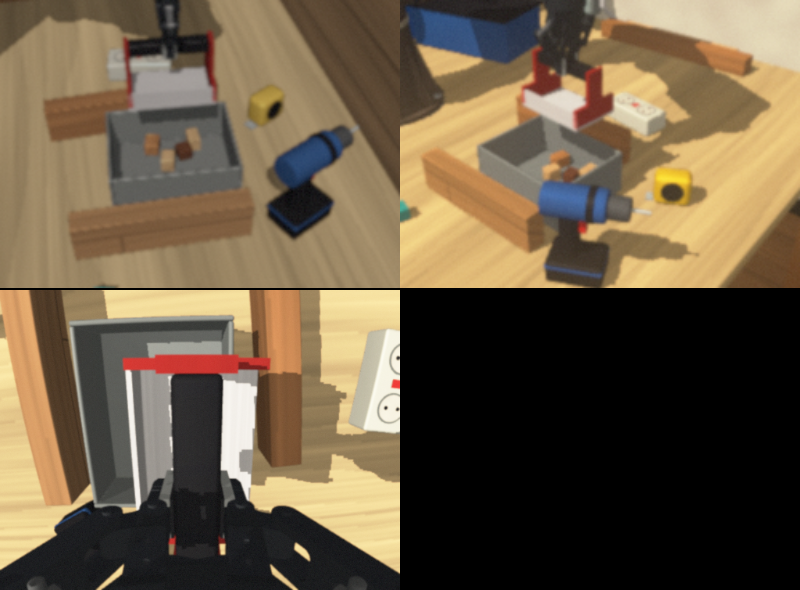

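All four offcuts (two pale, one mid-brown, one dark) lie in the bin and the tray is empty. Next I'll go near the socket block for a close look.

```bash
python3 -m crank '[[[4,10,0],[0,0,0.01],0],[[10,35,0],[0,0,0.03],0],[[18,70,0],[0,0,0.04],0],[[25,105,0],[0,0,0.04],0],[[30,125,0],[0,0,0.04],0],[[33,135,0],[0,0,0.04],0],[[33,135,0],[0,0,0.04],0],[[33,135,0],[0,0,0.04],0]]'
python3 - <<'E'
from h import *
print(cur()[0],np.degrees(arm.get_obs()['tcp_rot']))
s=cams.snapshot('wrist');cv2.imwrite('pics/w6.png',s['img'][...,::-1])
hs=cv2.cvtColor(s['img'],cv2.COLOR_RGB2HSV)
m=((hs[...,1]<40)&(hs[...,2]>120)).astype(np.uint8)
for c in sorted(cv2.findContours(m,0,1)[0],key=cv2.contourArea)[-3:]: print(cv2.contourArea(c),cv2.boundingRect(c),cv2.approxPolyDP(cv2.convexHull(c),3,True)[:,0].tolist())
E
```

```text
time: 8.98
tcp_pos: [560.8, 183.8, 308.9]
tcp_rot: [-3.138, -0.001, 3.018]
ft_force: [-0.1, 0.7, -2.6]
gripper_width: 22.2
[560.76566633 183.79549951 308.90935456] [-1.79812717e+02 -5.62904070e-02  1.72930354e+02]
5723.0 (282, 103, 47, 167) [[306, 103], [328, 103], [318, 269], [282, 229], [282, 108]]
7604.0 (70, 87, 94, 198) [[131, 87], [135, 89], [162, 284], [103, 266], [70, 110]]
7885.0 (345, 75, 78, 133) [[352, 78], [371, 75], [422, 81], [400, 207], [345, 203]]
```

View pics/w6.png

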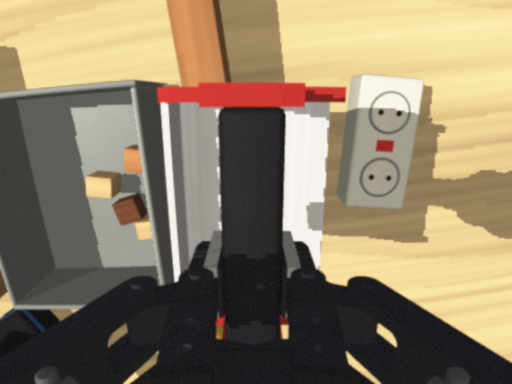

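The close view shows four offcuts in the bin, the empty tray, and the socket block with its red rocker at (385,146), outlets at (389,112) and (380,177), and right edge from (422,81) to (402,207).

Run:
```python
from h import *
s=cams.snapshot('wrist')
P={n:onz(s,p,45) for n,p in dict(rock=(385,146),o1=(389.5,112),o2=(379.5,177),rt=(422,81),rb=(402.5,207.5)).items()}
for n,p in P.items(): print(n,p.round(1))
d=P['rb']-P['rt'];print('edge len',np.linalg.norm(d),'yaw',np.degrees(np.arctan2(d[1],d[0])));u=d/np.linalg.norm(d)
print('edge mid -33',((P['rb']+P['rt'])/2+33*np.array([u[1],-u[0],0])).round(1))
d=P['o2']-P['o1'];print('o yaw',np.degrees(np.arctan2(d[1],d[0])),((P['o1']+P['o2'])/2).round(1))
# tray top-end red post: check tray offset along x in grip (post tops z=104 at TCP-44)
z=cur()[0][2]-44
for p in ((252,83),(252,104)): print('post',onz(s,p,z).round(1))
# side view red check of tray bottom
```

```text
rock [558.4 322.2  45. ]
o1 [524.  327.6  45. ]
o2 [591.2 315.7  45. ]
rt [496.8 362.   45. ]
rb [629.3 341.2  45. ]
edge len 134.1525625927357 yaw -8.924081532618953
edge mid -33 [557.9 319.   45. ]
o yaw -10.07754829534392 [557.6 321.6  45. ]
post [486.5 191.9 264.9]
post [493.4 191.1 264.9]
```

The wrist gives a centre of about (558,320), while the side view's coarse clicks gave y≈310. I'll settle it with the red rocker's centroid in all views.

Run:
```python
from h import *
S={n:cams.snapshot(n) for n in('side','scene','wrist')}
def red(im,x0,x1,y0,y1):
    im=im.astype(int);w=np.clip(im[...,0]-(im[...,1]+im[...,2])/2-40,0,None)
    w=w[y0:y1,x0:x1];yy,xx=np.mgrid[y0:y1,x0:x1];return ((w*xx).sum()/w.sum(),(w*yy).sum()/w.sum()),int((w>0).sum())
i0=lambda n:cv2.imread(f'pics/{n}0.png')[...,::-1]
a,na=red(i0('side'),222,252,141,151);b,nb=red(i0('scene'),284,312,160,178);w,nw=red(S['wrist']['img'],370,400,135,157)
print(a,na,b,nb,w,nw)
for s,p in(('side',a),('scene',b),('wrist',w)): print(s,onz(S[s],p,45).round(1))
print(tri(S['side'],a,S['scene'],b),tri(S['side'],a,S['wrist'],w),tri(S['scene'],b,S['wrist'],w))
# sidewise consistency of proj of outline for wrist estimate
u=np.array([np.cos(-.16),np.sin(-.16)]);v=np.array([-u[1],u[0]])
for y in (313,320):
  C=np.array([558,y]);print(y,proj(S['side'],[[*(C+70*i*u+33*j*v),z] for i,j,z in((-1,1,45),(1,1,45),(1,-1,45),(1,-1,0),(-1,-1,0),(-1,-1,45))]).round(1).tolist())
```

```text
(np.float64(236.2909604519774), np.float64(144.5141242937853)) 12 (np.float64(302.15232058883663), np.float64(164.14148435902678)) 99 (np.float64(385.48466062629154), np.float64(144.52809569225877)) 211
side [556.4 322.9  45. ]
scene [569. 342.  45.]
wrist [557.4 322.3  45. ]
(array([559.3653967 , 352.98368431,  31.05714632]), [6.002721453008542, 6.002721453008409]) (array([556.77148179, 321.90491907,  45.84491132]), [0.4857597154878361, 0.48575971548819014]) (array([565.09927653, 331.00203837,  43.78232577]), [10.18696772142211, 10.186967721421533])
313 [[218.1, 141.4], [256.5, 140.1], [256.9, 150.9], [257.2, 161.1], [218.2, 162.3], [216.9, 152.2]]
320 [[217.9, 140.3], [256.2, 139.1], [256.5, 149.8], [256.9, 159.9], [218.0, 161.2], [216.7, 151.0]]
```

Side and wrist agree on (557,322); the scene value is tainted by the reddish timber in its mask window. I'll aim for (557.3,321) at yaw −9.3°, and the tray's post shows it centred on the TCP to about 1 mm.

```bash
python3 -c "
from h import *
b=cur()
delta([557,321,309],170.7,0,b);delta([557,321,228],170.7,0,b)"
```

```text
shift [21.7, 136.8, -0.4] turn [-0.0024, -0.0011, 0.0359]
shift [21.6, 137.0, 80.6] turn [-0.0024, -0.0011, 0.0359]
```

```bash
python3 -m crank '[[[3,12,0],[0,0,0.01],0],[[8,40,0],[0,0,0.02],0],[[14,75,0],[0,0,0.03],0],[[19,108,0],[0,0,0.036],0],[[21,128,0],[0,0,0.036],0],[[22,137,10],[0,0,0.036],0],[[22,137,30],[0,0,0.036],0],[[22,137,55],[0,0,0.036],0],[[22,137,72],[0,0,0.036],0],[[22,137,80],[0,0,0.036],0]]';  python3 -m crank '[[[0,0,0],[0,0,0],0],[[0,0,0],[0,0,0],0],[[0,0,0],[0,0,0],0]]'
python3 - <<'E'
from h import *
q,R=[],[]
S={n:cams.snapshot(n) for n in('side','scene','wrist')}
for n in S: cv2.imwrite(f'pics/{n}7.png',S[n]['img'][...,::-1])
for i in range(3):
    cams.snapshot('side');o=arm.get_obs();q.append(o['tcp_pos']);R.append(np.degrees(o['tcp_rot']))
print(np.round(q,1),np.round(R,2),arm.get_obs()['gripper_width'])
p=np.mean(q,0);u=np.array([np.cos(np.radians(-9.3)),np.sin(np.radians(-9.3))]);v=np.array([-u[1],u[0]])
im=[]
for n,(x0,y0) in dict(side=(190,90),scene=(255,110)).items():
    P=proj(S[n],[[*(p[:2]+75*i*u+50*j*v),p[2]-148+z] for i,j,z in((-1,-1,0),(1,-1,0),(1,1,0),(1,-1,40),(-1,-1,40))]); print(n,P.round(1).tolist())
    c=cv2.resize(S[n]['img'][y0:y0+100,x0:x0+100,::-1],(400,400),interpolation=cv2.INTER_CUBIC)
    im.append(c)
cv2.imwrite('pics/c7.png',np.hstack(im))
E
```

```text
time: 10.07
tcp_pos: [555.3, 320.5, 225.6]
tcp_rot: [-3.137, -0.004, 2.98]
ft_force: [-0.4, -0.6, -2.8]
gripper_width: 22.6
time: 10.32
tcp_pos: [556.9, 322.0, 229.7]
tcp_rot: [-3.14, 0.0, 2.98]
ft_force: [0.1, 0.5, -3.0]
gripper_width: 22.7
[[556.6 322.2 229.6]
 [556.5 322.2 229.4]
 [556.3 322.2 229.2]] [[-1.7993e+02  0.0000e+00  1.7076e+02]
 [-1.7992e+02 -1.0000e-02  1.7076e+02]
 [-1.7991e+02 -3.0000e-02  1.7076e+02]] 22.4657663805093
side [[213.4, 145.1], [257.2, 143.7], [256.7, 127.7], [256.9, 133.9], [212.1, 135.3]]
scene [[273.8, 154.0], [302.4, 167.9], [320.9, 159.3], [303.1, 157.9], [273.9, 144.5]]
```

View pics/c7.png

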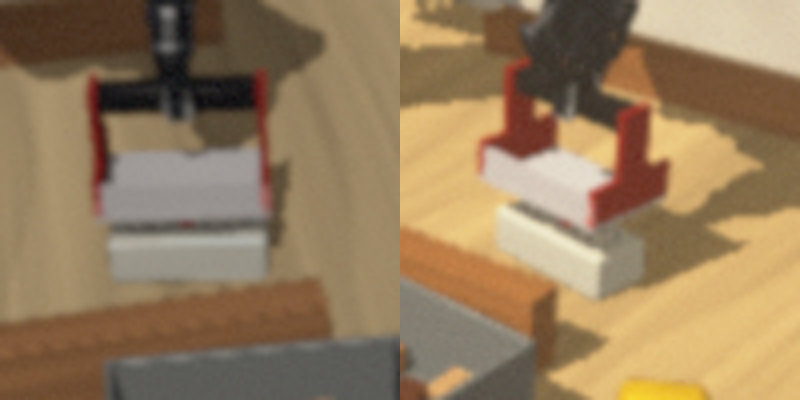

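The tray hovers over the block with a visible gap, its bottom edge at side (215,145)–(258,144). That matches the prediction from a 148 mm TCP offset to within about 1 px, with the block lined up underneath. Now lowering to about 15 mm above it.

```bash
python3 -m crank '[[[0,0,4],[0,0,0],0],[[1,0,9],[0,0,0],0],[[1,0,14],[0,0,0],0],[[1,0,18],[0,0,0],0],[[1,0,20],[0,0,0],0],[[1,0,21],[0,0,0],0],[[1,0,21],[0,0,0],0],[[1,0,21],[0,0,0],0],[[1,0,21],[0,0,0],0],[[1,0,21],[0,0,0],0]]'
python3 - <<'E'
from h import *
S={n:cams.snapshot(n) for n in('side','scene')}
q=[]
for i in range(4):
    cams.snapshot('side');o=arm.get_obs();q.append([*o['tcp_pos'],*np.degrees(o['tcp_rot']),*o['ft_force']])
print(np.mean(q,0).round(2),np.abs(o['joint_velocities']).max())
p=np.mean(q,0);u=np.array([np.cos(np.radians(-9.3)),np.sin(np.radians(-9.3))]);v=np.array([-u[1],u[0]])
im=[]
for n,(x0,y0) in dict(side=(190,90),scene=(255,110)).items():
    T=[[*(p[:2]+75*i*u+50*j*v),p[2]-148] for i,j in((-1,-1),(1,-1),(1,1))]
    B=[[*(np.array([557,322])+70*i*u+33*j*v),z] for i,j,z in((-1,-1,0),(1,-1,0),(1,-1,45),(-1,-1,45))]
    f=lambda X:((proj(S[n],X)-[x0,y0]+.5)*4).round(0).tolist()
    print(n,'tray',f(T),'block',f(B))
    im.append(cv2.resize(S[n]['img'][y0:y0+100,x0:x0+100,::-1],(400,400),interpolation=cv2.INTER_CUBIC))
cv2.imwrite('pics/c8.png',np.hstack(im))
E
```

```text
time: 11.45
tcp_pos: [555.3, 322.3, 207.8]
tcp_rot: [-3.14, -0.001, 2.98]
ft_force: [0.5, -0.0, -4.1]
gripper_width: 22.3
[ 5.5519e+02  3.2228e+02  2.0772e+02 -1.7989e+02 -6.0000e-02  1.7076e+02
 -2.2000e-01  1.3000e-01 -3.2400e+00] 0.00194214334997258
side tray [[97.0, 243.0], [270.0, 238.0], [268.0, 173.0]] block [[113.0, 285.0], [268.0, 280.0], [267.0, 240.0], [108.0, 245.0]]
scene tray [[76.0, 198.0], [189.0, 254.0], [263.0, 219.0]] block [[92.0, 248.0], [196.0, 303.0], [199.0, 261.0], [93.0, 208.0]]
```

View pics/c8.png

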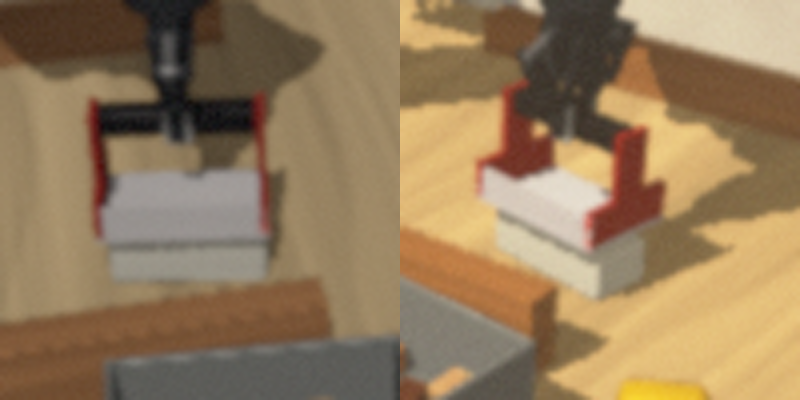

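Last view: the tray is level over the block. Its bottom edge at crop (100,243)–(270,240) matches the prediction for about a 15 mm gap, and the block's offset in the scene view matches the tray's, so the bias is common to both. The force is the tray's weight only and the arm is at rest, so I'm handing in.

```bash
python3 -c "
from workcell import arm
print(arm.hand_in())"
```

```text
the job is handed in; nothing more can be done
None
```

The job is handed in at about 11.5 s of the 53 s. The arm is still holding the empty tray over the socket block.

I gripped the tray by its handle and carried it level to the bin. There I tipped it about 56° off its open side. The pictures afterwards showed all four offcuts in the bin and the tray empty. I then carried it over the timber to the socket block; the timbers, drill and tape looked unmoved in the pictures.

**Last checks:**
- **Gap:** about 15 mm above the block, worked out from the tool height and the 148 mm tool-to-tray offset recorded at the grasp. The side view agreed to within about 1 px.
- **Level and at rest:** tilt about 0.1°, and the joints were practically still.
- **Not touching:** the last force reading was about 3 N downward, which is the tray's weight alone.
- **Alignment:** the tray's long side lies along the block's, at about −9.3°. The tray is centred to within roughly 2–4 mm.

**What disagreed:**
- **Block position:** my first coarse clicks put it about 10 mm off in y. The rocker's red centroid in the side and wrist views agreed on (557, 322), so I used that.
- **Scene view:** it showed both tray and block about 1–1.5 px higher than predicted. I took this as a calibration bias shared by both.
- **Centring in x:** the two views left about 1 px (2–3 mm) unsettled.

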